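# Latch the spice caddy's flap

### The arm

A 6-joint arm with a two-finger parallel gripper is mounted at the origin on the work surface. World frame = base frame: x ahead of the robot, y to its left, z up, the work surface at z = 0. Lengths are in m, angles in rad, forces in N, time in s.
With the tool pointing down it reaches from about 0.275 to 0.85 m from the base axis. Payload 5.2 kg.
Tool frame: the origin (TCP) lies where the fingers leave the gripper's body, on its centre line; the fingertips stand 73 mm ahead of it and the grasp point (between the pads) lies 54 mm ahead of it (bot.tip_reach is the z of the fingertips in the tool frame, in m); z points along the fingers, y is the line along which they close (so a half turn about z gives the same grasp; the last joint's range is limited). The gripper opens to 85 mm and grips with 20 to 120 N. Pads are 22 mm wide; open, the fingers measure 114 mm over their backs; the gripper's body (76 mm by 85 mm) begins 54 mm behind the grasp point. The pads swing forward as they close: fully open they stand 13 mm farther back than shut.
Start: joints at [1.081, 0.259, 1.535, -0, 1.348, -0.203], TCP at [0.156, 0.528, 0.304] pointing down, gripper open.
Joint ranges: [-3.14, 3.14], [-0.91, 2.08], [0.19, 2.58], [-1.22, 4.36], [0.22, 2.71], [-3.12, 3.12]. Speed limits (rad/s): [2.57, 2.57, 3.14, 3.14, 3.14, 3.14].

### API

Orientations are given as a unit quaternion [x, y, z, w].
In Python, from bench import bot gives the robot as it stands.
- The arm moves only by the tool drive_tool, never from a script. Its argument "steps" is a list of rows, each a list of 3 entries, a list of its own where there are three numbers: the shift along the tool's x, y, z scaled (see below), then the turn, a rotation vector about the tool's x, y, z scaled (see below), then the closure, from 0 (fully open) to 1 (shut). In form: [[[tx, ty, tz], [rx, ry, rz], hand], ...]. A call has 1 to 12 rows; each row is the pose to reach, as a shift and turn from the pose commanded when the call began, along the tool's axes at that moment, turning the shorter way round; what a row does not reach only later rows make up. The controller multiplies each number of a shift by 0.25 m and each number of a turn by 360 degrees. A row lasts 1/10 s, in which the tool goes at most 50 mm and 8.59 degrees, less where a joint would pass 70% of its speed; a pose out of reach is approached as far as the arm can. A call with a number of a shift or a turn outside -1 to 1 is refused whole. A call with a gripper value outside its range is refused whole. The fingers move at their own pace and stop on an object; "grip_force" is the grip in N (left out, the last holds). Time passes only in rows, so rows that repeat a pose let the fingers close. It gives the time, the measured TCP pose, the force, the opening and the grip force at its end, in the units of the state.
- bot.sense(): the state, without advancing time (a new reading comes with each control period).
- bot.capture(name): name is "scene" or "top"; returns a dict with "img" (480x640x3 uint8, blue, green, red), "fx", "fy", "cx", "cy" (pixels), "world_from_camera" (4x4, takes a point from camera to world coordinates). Camera axes: x right, y down, z forward; pixel columns grow to the right and rows downward; lengths in m; the calibration is good to about 2 mm. A picture is of the moment at which its call begins. There is no depth.
- bot.sign_off(): hands the job in; it is judged then, once.
The state is a dict: "clock": time; "qpos": joint angles; "joint_velocities": joint speeds; "tau": joint torques, N m; "tool_pos": TCP position; "tool_rot": TCP orientation; "force": force on the tool from outside, world axes, zero at the start; "torque": the same for the moment, N m; "finger_gap": finger opening in m; "grip_force": force on a finger pad.
Only numpy, scipy, OpenCV 4.12 (cv2) and the standard library are available. Lean on these libraries where they do the work, as an engineer would, in place of code of your own. Each camera call takes 0.05 s, during which the arm holds its last target. There are 200 camera calls.

### The job

Fasten the sprung front flap of the steel spice caddy with the draw latch on its top. Take the latch's wire loop by its knob, swing it over to the flap, set its crossbar down on the flap's ledge, on the outer side of the keeper lip, and let go; then take the latch again by its lever and swing it back over, down past centre until it lies flat and holds the flap drawn shut. Leave the egg cups, the scoop and the canister in the tray where they are.

Things in the scene. Friction and masses are not known exactly. Their poses are not given: they have to be found in the camera images.
- tray: Terracotta plastic tray, 270 x 330 mm, rim 22 mm high, fixed, with the caddy fixed in it. Origin on the worktop plane straight below the latch lever's pivot. z up; -x out of the caddy's flap side (roughly to the robot), y along the flap. Caddy: steel box x -46 to +92 mm, |y| up to 60 mm, flat deck 82 mm above the worktop. Bystanders in the tray stand about 118 mm either side of its x axis.
- lever (a joint): Angle of the latch lever (rad). 0: fully down on its stop, level, pointing to the tray's +x; it grows as the far end rises and swings over to -x; 1.57 upright; stop at 2.2. Friction of 0.05 N m keeps it where it is left. With the loop hooked, closing it draws the flap in; hardest between 0.9 and 0.5 (a few N near its end), dead centre is near 0.4, below about 0.25 it snaps down by itself and holds.
- lever_end (a point): Far end of the lever on its centre line, 85 mm from the lever's pivot. The lever is a flat aluminium bar 30 mm wide and 4 mm thick, its last 18 mm bent up a little.
- loop (a joint): Angle of the wire loop on the lever (rad). The loop's rise above the tray's -x direction is this minus the lever's angle: 0 level pointing to -x, 1.57 straight up. Range -0.4 to 2.3. It swings freely: at the start it leans back a little past upright on its stop (2.3); brought forward past upright it falls to the -x side. Moving the loop by its knob takes the lever along.
- loop_knob (a point): Centre of the black knob by which the loop is taken: a short drum, 28 mm in diameter and 30 mm long along y, flat ends. It sits on a stem at the middle of the loop's crossbar: with the loop level pointing to the tray's -x, the knob's centre lies 14 mm farther to -x than the crossbar and 28 mm above it. It turns with the loop, and can turn between fingers that hold it by its flat ends.
- loop_bar (a point): Middle of the crossbar at the free end of the wire loop. The loop is a rectangle of steel wire: crossbar 8 mm thick and 52 mm long along y, 89 mm from the loop's pivot; two side wires 6 mm thick at y = +-26 mm.
- flap (a joint): Angle of the front flap about its lower edge (rad): 0 flush with the caddy, growing as its top leans out to the tray's -x. Sprung (32 N m/rad): it rests ajar at 0.08, about 6 mm at the top, and is near 0.02 when latched.
- keeper (a point): Foot of the keeper lip: middle of its outer (-x) face on top of the flap's ledge. Lip: 30 mm wide along y, 5 mm thick, 18 mm high, leaning out to -x by 0.35 rad over a crossbar pulled against it. Ledge: flat strip 100 mm wide, top 84 mm above the worktop, reaching 35 mm to -x of this point. A hooked crossbar lies on the ledge on the -x side of the lip, side wires either side of the lip.
- cup1_mid (a point): Teal egg cup in the tray, 50 mm across, 60 mm high; its centre half-way up. Leave alone.
- cup2_mid (a point): The other, matching egg cup; same size. Leave alone.
- scoop_mid (a point): Bamboo scoop, 168 mm long, lying across the two egg cups along the tray's x; point near its middle. Leave alone.
- canister_mid (a point): Clear acrylic canister in the tray, 62 mm across, 78 mm high; its centre half-way up. Leave alone.
- lever_pivot (a point): Middle of the lever's pivot axis, which runs along the tray's y, 100 mm above the tray's origin (18 mm above the deck), between two ears 18 mm long (|y| up to 20 mm, tops 106 mm above the worktop).
- loop_pivot (a point): Middle of the loop's pivot axis on the lever, 24 mm from the lever's pivot; it turns with the lever. With the lever at 0 it lies 23.5 mm to the tray's +x of the lever's pivot and 4.8 mm lower.

How it is judged:
By the outcome, as a careful person would: the job done as asked, in the order asked, and still so for the second after the job is handed in, with the robot touching nothing.
It also fails if it takes over 48 s, if anything falls off the work surface, if the arm or the gripper's body presses on something with over 40 N, if the wrist force passes 120 N, or if a joint passes its speed limit or range.

## Working session

There is one attempt and no reset: what is moved stays moved. The work goes in short steps, Python scripts to look and compute and a tool call to move; the robot and the scene stay as the last step left them, time stands still between calls to the robot, and variables do not carry over. Pictures are saved under pics/ and viewed, at most 10 in all, crops included, and the job is handed in when it is done.

Besides the shell and the picture viewer there is one more tool, called after "Emit:" as a command line: name --argument value ..., lists and objects as JSON in quotes. drive_tool: Moves the arm, as the interface text tells. Its arguments: {"type":"object","properties":{"steps":{"type":"array","items":{"type":"array"}},"grip_force":{"type":"number"}},"required":["steps"]}

```bash
mkdir -p pics; ls; python3 - <<'E'
from bench import bot
import cv2,numpy as np
a=bot.capture("scene");b=bot.capture("top")
cv2.imwrite("pics/s0.png",a["img"]);cv2.imwrite("pics/t0.png",b["img"])
for c in(a,b):print(c["fx"],c["fy"],c["cx"],c["cy"],np.round(c["world_from_camera"],4).tolist())
s=bot.sense();print(s["clock"],s["tool_pos"],s["tool_rot"],s["finger_gap"],bot.tip_reach)
E
```

```text
pics
529.2711741827045 529.2711741827045 326.04407569127585 235.9053204253267 [[0.4871, 0.5621, -0.6684, 1.0853], [0.8733, -0.3217, 0.3659, -0.21], [-0.0093, -0.762, -0.6475, 0.5753], [0.0, 0.0, 0.0, 1.0]]
619.7917128511359 619.7917128511359 315.2451001083097 242.29520473939596 [[-0.0, -0.9947, 0.1027, 0.5046], [-1.0, 0.0001, 0.0001, 0.0484], [-0.0001, -0.1027, -0.9947, 0.9115], [0.0, 0.0, 0.0, 1.0]]
0.1 [0.15538471 0.52723949 0.30316935] [ 1.42907967e-01  9.89735655e-01 -7.51222755e-04 -2.84787219e-04] 0.08547716541654095 0.0726
```

View pics/s0.png

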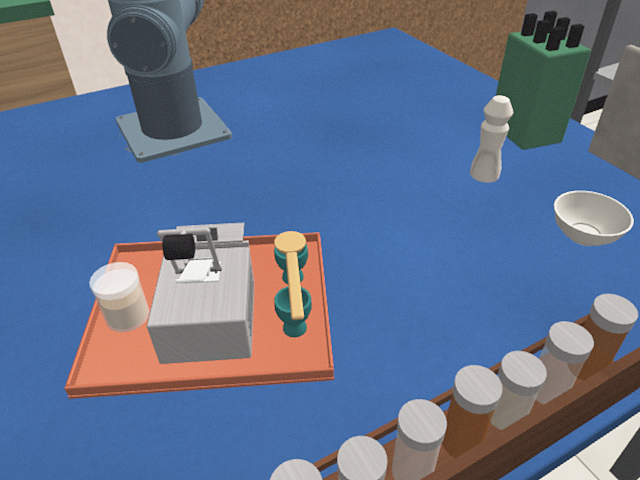

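View pics/t0.png

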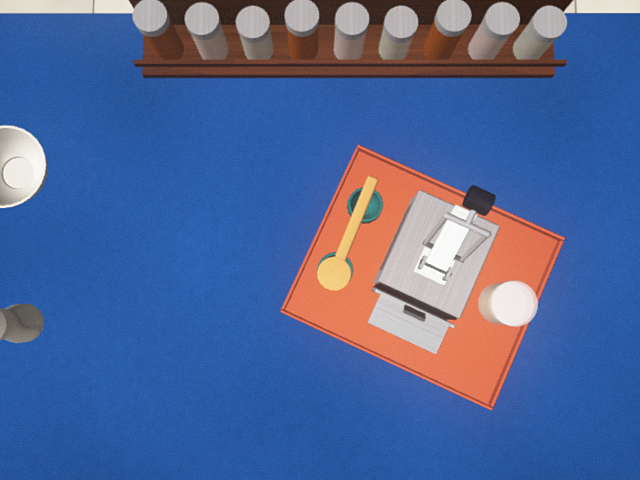

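The top view shows the tray turned about -25°: flap ledge at (410,325), dark keeper lip at (414,312), knob at (479,200), cups on the left and the canister on the right. In the scene view the knob is at (179,246) and the ledge at (220,230). Next I'll measure by mask.

```bash
cat > h.py <<'E'
import cv2,numpy as np
from bench import bot
def ray(c,p):
    T=np.array(c["world_from_camera"]);d=T[:3,:3]@[(p[0]-c["cx"])/c["fx"],(p[1]-c["cy"])/c["fy"],1]
    return T[:3,3],d/np.linalg.norm(d)
def plane(c,p,z):
    o,d=ray(c,p);return o+d*(z-o[2])/d[2]
def tri(a,p,b,q):
    o1,d1=ray(a,p);o2,d2=ray(b,q)
    t=np.linalg.lstsq(np.c_[d1,-d2],o2-o1,rcond=None)[0]
    x,y=o1+t[0]*d1,o2+t[1]*d2;return (x+y)/2,np.linalg.norm(x-y)
def dark(c,box,th=50):
    x0,y0,x1,y1=box;m=(c["img"][y0:y1,x0:x1].max(2)<th).astype(np.uint8)
    n,l,s,ce=cv2.connectedComponentsWithStats(m);i=1+np.argmax(s[1:,4])
    return ce[i]+[x0,y0],s[i],(l==i)
E
python3 - <<'E'
from h import *
a=bot.capture("scene");b=bot.capture("top")
hsv=cv2.cvtColor(b["img"],cv2.COLOR_BGR2HSV);m=cv2.inRange(hsv,(3,120,120),(14,255,255));m[:120]=0
ct=max(cv2.findContours(m,0,2)[0],key=cv2.contourArea)
pts=np.array([plane(b,p,.022)[:2] for p in ct[:,0]],np.float32)*1000
r=cv2.minAreaRect(pts);print(r);print(cv2.boxPoints(r))
pa=dark(a,(150,225,205,270));pb=dark(b,(455,180,500,220));print(pa[:2],pb[:2],tri(a,pa[0],b,pb[0]))
A=cv2.resize(a["img"][210:300,140:270],None,fx=6,fy=6,interpolation=2)[:, :780]
B=cv2.resize(b["img"][180:360,360:510],None,fx=3.3,fy=3.3,interpolation=2)
cv2.imwrite("pics/a1.png",A);cv2.imwrite("pics/b1.png",B)
E
```

```text
((550.6085205078125, -106.03224182128906), (327.8900146484375, 268.07696533203125), 65.1819839477539)
[[ 360.13522  -198.57523 ]
 [ 603.4541   -311.09717 ]
 [ 741.0818    -13.489258]
 [ 497.76294    99.032684]]
(array([178.75855856, 248.74774775]), array([ 13,   9,  32,  26, 555], dtype=int32)) (array([488.05, 193.2 ]), array([26, 10, 14,  8, 20], dtype=int32)) (array([ 0.63652267, -0.14853392,  0.20040927]), np.float64(0.008048869194994155))
```

View pics/a1.png

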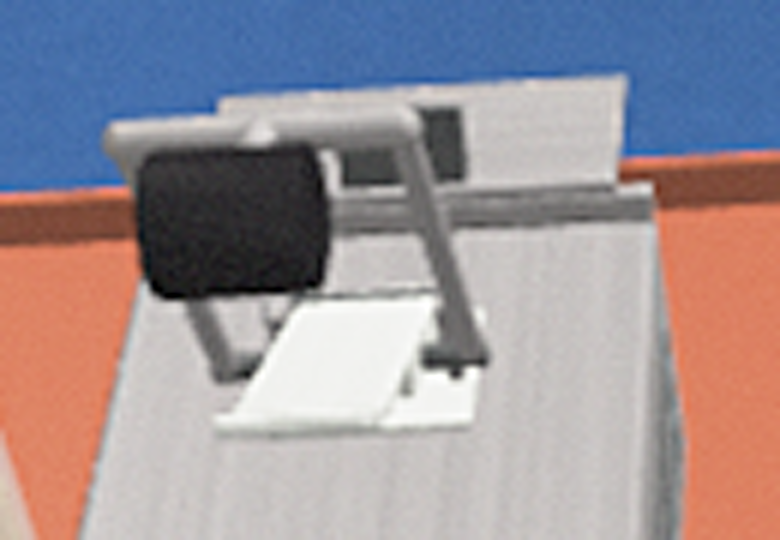

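View pics/b1.png

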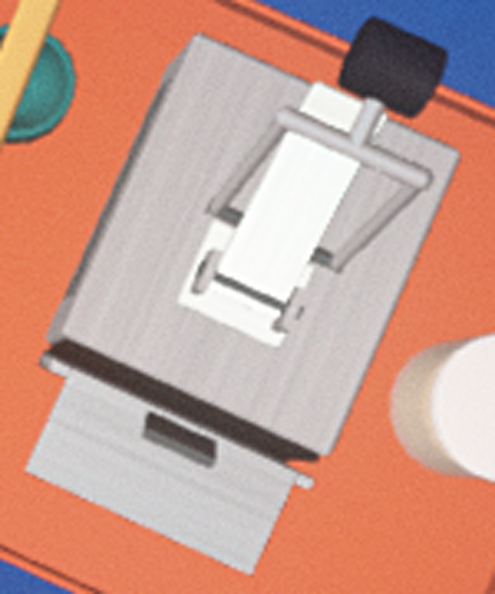

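The crops show the knob's centre near (179,247) in the scene view and (479,200) in the top view. In the top view the ears sit at about (423,262) and (449,275), the lip at (414,314) and the ledge's outer edge midpoint at (401.5,338). The lever is slightly raised with the loop past upright.

```bash
cat >> h.py <<'E'
YAW=np.arctan2(-112.52,243.32)
ux=np.array([np.cos(YAW),np.sin(YAW),0]);uy=np.array([-np.sin(YAW),np.cos(YAW),0])
R=np.array([ux,uy,[0,0,1]])
E
python3 - <<'E'
from h import *
np.set_printoptions(precision=4,suppress=True)
a=bot.capture("scene");b=bot.capture("top")
pa=dark(a,(150,225,205,270),60);pb=dark(b,(455,180,500,220),75);print(pa[:2],pb[:2]);K,e=tri(a,pa[0],b,pb[0])
cb=lambda u,v:(360+u/3.3-.35,180+v/3.3-.35)
ca=lambda u,v:(140+u/6-.4,210+v/6-.4)
P=plane(b,cb(250,293),.102);print("knob",K,e,"pivot",P)
O=P*[1,1,0]
for n,p in dict(knob=K,ledge_out=plane(b,cb(137,521),.084),lip_topout=plane(b,cb(180,461),.101),
  bar_mid=tri(a,ca(262,128),b,cb(355,147))[0],bar_endL=tri(a,ca(415,122),b,cb(282,117))[0],
  ledge_c1=tri(a,ca(625,76),b,cb(25,470))[0],
  lever_end=tri(a,ca(300,425),b,cb(340,100))[0],hingeL=tri(a,ca(478,355),b,cb(213,212))[0]).items():
  print(n,p,R@(p-O))
c=np.array([.5506,-.1060,0]);print("traycentre",R@(c-O))
s=bot.sense();print(s["tool_pos"],s["clock"])
E
```

```text
(array([178.5   , 246.7975]), array([ 13,   9,  32,  26, 716], dtype=int32)) (array([478.5486, 199.8105]), array([  8,   6,  32,  29, 607], dtype=int32))
knob [ 0.6286 -0.143   0.1945] 0.0004173351793733659 pivot [ 0.5538 -0.1086  0.102 ]
knob [ 0.6286 -0.143   0.1945] [0.0823 0.0002 0.1945]
ledge_out [ 0.4636 -0.0651  0.084 ] [-0.1002  0.0017  0.084 ]
lip_topout [ 0.4878 -0.08    0.101 ] [-0.072  -0.0017  0.101 ]
bar_mid [ 0.6003 -0.1297  0.1911] [0.051  0.0004 0.1911]
bar_endL [ 0.6114 -0.1038  0.1898] [0.0502 0.0285 0.1898]
ledge_c1 [ 0.4837 -0.0209  0.0785] [-0.1005  0.0502  0.0785]
lever_end [ 0.6252 -0.1387  0.1377] [0.0774 0.0026 0.1377]
hingeL [ 0.5861 -0.0943  0.1026] [0.0233 0.0265 0.1026]
traycentre [-0.004  0.001  0.   ]
[0.1555 0.5274 0.3036] 0.3
```

```bash
cat >> h.py <<'E'
from scipy.spatial.transform import Rotation as Ro
O=np.array([.5536,-.1085,0])
Q0=Ro.from_matrix(np.c_[-ux,uy,[0,0,-1]])   # tool straight down, y along the flap
def tilt(t): return Q0*Ro.from_euler("y",t)   # tilt about tool y
def w(X,Y,Z): return O+R.T@np.array([X,Y,Z])
def rows(p0,q0,targets):
    "targets (world TCP pos, Rotation) -> scaled shift, turn in tool axes"
    for p,q in targets:
        print(np.round(q0.inv().apply(p-p0)/.25,4).tolist(),np.round((q0.inv()*q).as_rotvec()/(2*np.pi),4).tolist())
def now():
    s=bot.sense();return s["tool_pos"],Ro.from_quat(s["tool_rot"]),s
def knob(phi,th):
    a,b=phi-.2,np.pi-th-.266
    return np.array([24*np.cos(a)+106.7*np.cos(b),0,100+24*np.sin(a)+106.7*np.sin(b)])/1000
E
python3 - <<'E'
from h import *
p,q,s=now();K=w(.0823,0,.0)+[0,0,.304]
rows(p,q,[(p+(K-p)*f,Q0) for f in(.33,.66,1)]); print(np.linalg.norm(K-p))
p1=p+(K-p)*.33;p2=p+(K-p)*.66
print("2nd");rows(p1,Q0,[(p2,Q0)]);print("3rd");rows(p2,Q0,[(K,Q0),(w(.0823,0,.2465),Q0)])
E
```

```text
[-0.849, -0.6724, -0.0002] [-0.0001, -0.0, 0.0233]
[-1.6979, -1.3447, -0.0004] [-0.0001, -0.0, 0.0233]
[-2.5726, -2.0375, -0.0007] [-0.0001, -0.0, 0.0233]
0.8204230092153963
2nd
[-0.9379, -0.5413, -0.0005] [0.0, 0.0, 0.0]
3rd
[-0.9664, -0.5578, -0.0005] [0.0, 0.0, 0.0]
[-0.9664, -0.5578, 0.2295] [0.0, 0.0, 0.0]
```

Emit:
drive_tool --steps '[[[-0.849,-0.6724,0],[0,0,0.0233],0],[[-0.849,-0.6724,0],[0,0,0.0233],0],[[-0.849,-0.6724,0],[0,0,0.0233],0],[[-0.849,-0.6724,0],[0,0,0.0233],0],[[-0.849,-0.6724,0],[0,0,0.0233],0],[[-0.849,-0.6724,0],[0,0,0.0233],0],[[-0.849,-0.6724,0],[0,0,0.0233],0]]'

```text
clock: 1.0
tool_pos: [0.3131, 0.3043, 0.3041]
tool_rot: [0.217, 0.976, -0.0, 0.0]
force: [0.3, 0.4, -0.1]
finger_gap: 0.0851
grip_force: 0.0
```

Emit:
drive_tool --steps '[[[-0.938,-0.541,0],[0,0,0],0],[[-0.938,-0.541,0],[0,0,0],0],[[-0.938,-0.541,0],[0,0,0],0],[[-0.938,-0.541,0],[0,0,0],0],[[-0.938,-0.541,0],[0,0,0],0],[[-0.938,-0.541,0],[0,0,0],0],[[-0.938,-0.541,0],[0,0,0],0]]'

```text
clock: 1.7
tool_pos: [0.4693, 0.0838, 0.3036]
tool_rot: [0.216, 0.976, -0.0, 0.0]
force: [-0.8, 0.6, 0.8]
finger_gap: 0.0853
grip_force: 0.0
```

Emit:
drive_tool --steps '[[[-0.966,-0.558,0],[0,0,0],0],[[-0.966,-0.558,0],[0,0,0],0],[[-0.966,-0.558,0],[0,0,0],0],[[-0.966,-0.558,0],[0,0,0],0],[[-0.966,-0.558,0],[0,0,0],0],[[-0.966,-0.558,0],[0,0,0],0],[[-0.966,-0.558,0],[0,0,0],0],[[-0.966,-0.558,0],[0,0,0],0]]'

```text
clock: 2.5
tool_pos: [0.6283, -0.141, 0.3032]
tool_rot: [0.215, 0.977, 0.001, -0.001]
force: [0.2, 0.1, -0.1]
finger_gap: 0.0854
grip_force: 0.0
```

Emit:
drive_tool --steps '[[[0,0,0.08],[0,0,0],0],[[0,0,0.16],[0,0,0],0],[[0,0,0.225],[0,0,0],0],[[0,0,0.225],[0,0,0],0],[[0,0,0.225],[0,0,0],0.3]]'

```text
clock: 3.0
tool_pos: [0.628, -0.1409, 0.2483]
tool_rot: [0.214, 0.977, 0.0, -0.0]
force: [0.5, 0.1, 0.1]
finger_gap: 0.0734
grip_force: 0.0
```

```bash
python3 - <<'E'
from h import *
p,q,s=now();print("tool in tray",R@(p-O),s["force"],s["finger_gap"],(q*Q0.inv()).as_rotvec())
a=bot.capture("scene")
cv2.imwrite("pics/a2.png",cv2.resize(a["img"][150:300,120:300],None,fx=4,fy=4,interpolation=2)[:, :])
E
```

```text
tool in tray [0.08115228 0.00186225 0.24831682] [0.51922191 0.11206377 0.11281546] 0.07335040466851163 [0.0004698  0.00014054 0.00191591]
```

View pics/a2.png

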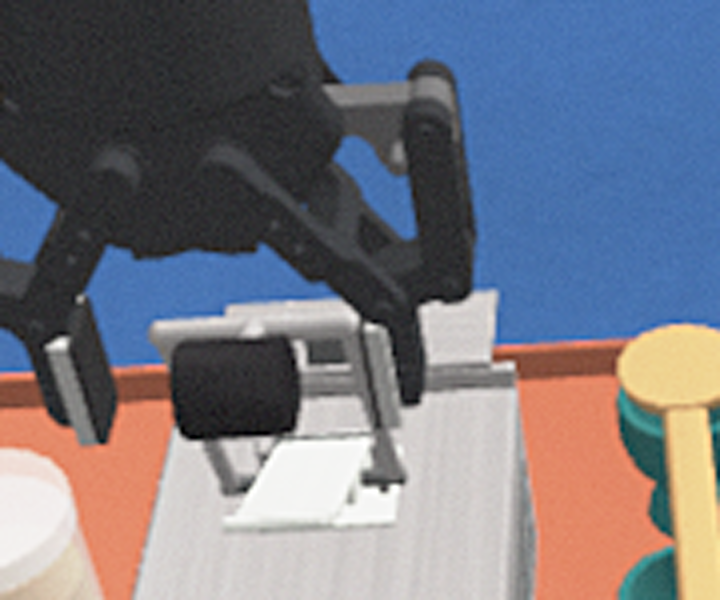

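The fingers straddle the knob (crop 235,385) clear of the wires. I'll centre by 2 mm and close.

Emit:
drive_tool --steps '[[[-0.004,-0.007,0],[0,0,0],0.4],[[-0.004,-0.007,0],[0,0,0],0.7],[[-0.004,-0.007,0],[0,0,0],0.8],[[-0.004,-0.007,0],[0,0,0],0.9],[[-0.004,-0.007,0],[0,0,0],1],[[-0.004,-0.007,0],[0,0,0],1],[[-0.004,-0.007,0],[0,0,0],1],[[-0.004,-0.007,0],[0,0,0],1]]' --grip_force 30

```text
clock: 3.85
tool_pos: [0.6294, -0.1442, 0.2486]
tool_rot: [0.215, 0.977, 0.001, 0.001]
force: [3.4, 5.0, 2.3]
finger_gap: 0.0291
grip_force: 33.3
```

```bash
python3 - <<'E'
from h import *
np.set_printoptions(precision=4,suppress=True)
p,q,s=now();t=R@(p-O);print(t,s["force"],s["finger_gap"],s["grip_force"])
k0=knob(.43,1.87);kf=[knob(.43+(1.75-.43)*f,1.87-(1.87+.415)*f) for f in np.linspace(0,1,13)]
print(k0,kf[-1])
for i,k in enumerate(kf):
  d=k-k0;print(i,np.round(np.array([-d[0],d[1],-d[2]])/.25,3),k*1000)
E
```

```text
[ 0.0838 -0.0006  0.2486] [3.4368 5.0448 2.2807] 0.02911209448143166 33.33903908729553
[0.0805 0.     0.1956] [-0.105   0.      0.1082]
0 [-0.  0. -0.] [ 80.5152   0.     195.5774]
1 [ 0.075  0.    -0.047] [ 61.6862   0.     207.2972]
2 [ 0.157  0.    -0.079] [ 41.1718   0.     215.3308]
3 [ 0.243  0.    -0.095] [ 19.689    0.     219.4465]
4 [ 0.33   0.    -0.096] [ -2.0163   0.     219.5511]
5 [ 0.415  0.    -0.08 ] [-23.196    0.     215.6926]
6 [ 0.495  0.    -0.05 ] [-43.1267   0.     208.0581]
7 [ 0.567  0.    -0.006] [-61.135   0.    196.966]
8 [0.629 0.    0.051] [-76.6213   0.     182.8547]
9 [0.678 0.    0.117] [-89.081    0.     166.2655]
10 [0.715 0.    0.191] [-98.122    0.     147.8232]
11 [0.736 0.    0.269] [-103.4783    0.      128.2129]
12 [0.742 0.    0.35 ] [-105.0187    0.      108.1553]
```

Emit:
drive_tool --steps '[[[0.075,0,-0.047],[0,0,0],1],[[0.158,0,-0.079],[0,0,0],1],[[0.245,0,-0.095],[0,0,0],1],[[0.333,0,-0.096],[0,0,0],1],[[0.418,0,-0.081],[0,0,0],1],[[0.499,0,-0.052],[0,0,0],1],[[0.571,0,-0.009],[0,0,0],1],[[0.634,0,0.047],[0,0,0],1],[[0.683,0,0.113],[0,0,0],1],[[0.721,0,0.187],[0,0,0],1],[[0.721,0,0.187],[0,0,0],1],[[0.721,0,0.187],[0,0,0],1]]'

```text
clock: 5.05
tool_pos: [0.4648, -0.0679, 0.2008]
tool_rot: [0.215, 0.977, 0.001, -0.0]
force: [2.5, 7.1, -0.5]
finger_gap: 0.0296
grip_force: 34.2
```

```bash
python3 - <<'E'
from h import *
np.set_printoptions(precision=4,suppress=True)
p,q,s=now();t=R@(p-O);print(t,s["force"],s["finger_gap"],s["grip_force"])
a=bot.capture("scene");b=bot.capture("top")
A=cv2.resize(a["img"][170:280,130:280],(440*15//11,440),interpolation=2)
B=cv2.resize(b["img"][240:370,350:500],(480,416),interpolation=2)
out=np.zeros((900,600,3),np.uint8);out[:440,:600]=A;out[440:856,:480]=B
cv2.imwrite("pics/c3.png",cv2.resize(out,(400,600)))
cv2.imwrite("pics/a3.png",A)
E
```

```text
[-0.0977 -0.0004  0.2008] [ 2.4587  7.0942 -0.5187] 0.029577579211697246 34.24140751361847
```

View pics/c3.png

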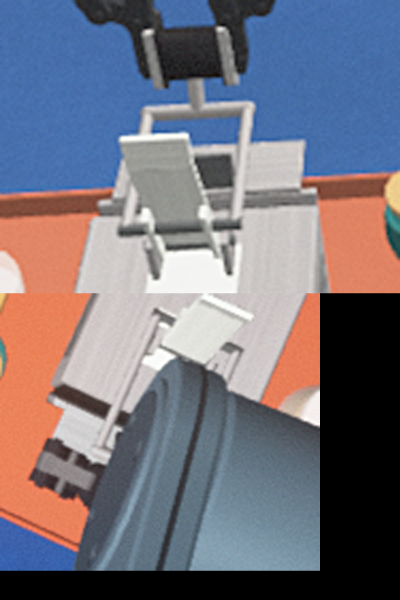

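The loop points out over the flap with the lever near upright, and the crossbar is above the ledge. Now I'll lower it.

Emit:
drive_tool --steps '[[[0.018,0,0.04],[0,0,0],1],[[0.03,0,0.08],[0,0,0],1],[[0.034,0,0.12],[0,0,0],1],[[0.034,0,0.14],[0,0,0],1],[[0.034,0,0.152],[0,0,0],1],[[0.034,0,0.152],[0,0,0],1],[[0.034,0,0.152],[0,0,0],1]]'

```text
clock: 5.85
tool_pos: [0.4593, -0.0653, 0.1641]
tool_rot: [0.215, 0.977, 0.001, 0.003]
force: [6.4, 6.2, 1.8]
finger_gap: 0.0298
grip_force: 35.6
```

```bash
python3 - <<'E'
from h import *
np.set_printoptions(precision=4,suppress=True)
p,q,s=now();t=R@(p-O);print(t,s["force"],s["finger_gap"],s["grip_force"])
a=bot.capture("scene")
A=cv2.resize(a["img"][180:270,140:260],(720,540),interpolation=2)
cv2.imwrite("pics/a4.png",A)
E
```

```text
[-0.1037 -0.0004  0.1641] [6.4439 6.1773 1.8328] 0.029795193403408627 35.56987166404724
```

View pics/a4.png

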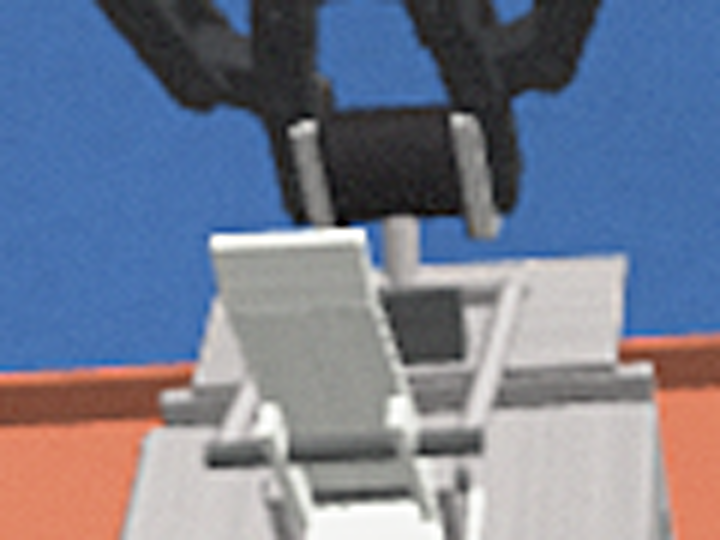

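The crossbar is beyond the lip (crop 455,280) and nearly on the ledge. I'll lower it 2 mm, release, and retreat upward.

Emit:
drive_tool --steps '[[[0,0,0.008],[0,0,0],1],[[0,0,0.008],[0,0,0],1],[[0,0,0.008],[0,0,0],0.6],[[0,0,0.008],[0,0,0],0.3],[[0,0,0.008],[0,0,0],0.3],[[0,0,0.008],[0,0,0],0.3],[[0,0,-0.1],[0,0,0],0.3],[[0,0,-0.25],[0,0,0],0.3],[[0,0,-0.4],[0,0,0],0.3],[[0,0,-0.5],[0,0,0],0.3],[[0,0,-0.5],[0,0,0],0.3]]'

```text
clock: 7.0
tool_pos: [0.4587, -0.0664, 0.2917]
tool_rot: [0.215, 0.977, -0.001, 0.004]
force: [-0.2, 0.2, -0.1]
finger_gap: 0.0596
grip_force: 0.0
```

```bash
python3 - <<'E'
from h import *
np.set_printoptions(precision=4,suppress=True)
p,q,s=now();t=R@(p-O);print(t,s["force"],s["finger_gap"])
a=bot.capture("scene");b=bot.capture("top")
A=cv2.resize(a["img"][180:290,140:260],(600,550),interpolation=2)
cv2.imwrite("pics/a5.png",A)
E
```

```text
[-0.1038 -0.0017  0.2917] [-0.1872  0.2275 -0.1298] 0.05962325741714947
```

View pics/a5.png

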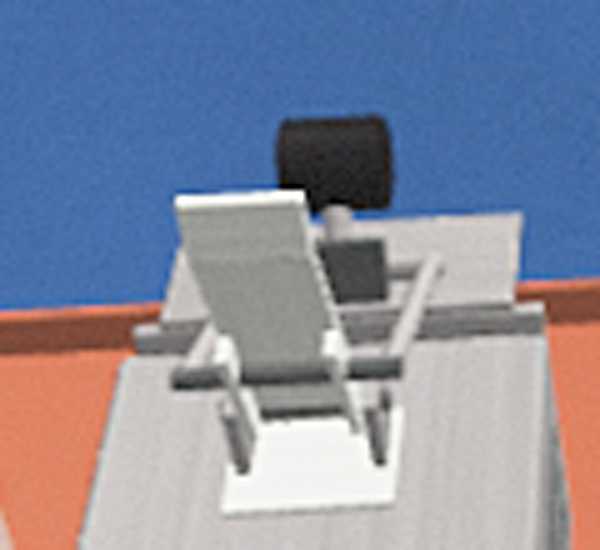

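The bar lies on the ledge outside the lip and the knob is free. The lever's far end is at (188,219) in the scene view. I'll work out its angle and the arc for the lever.

```bash
python3 - <<'E'
from h import *
np.set_printoptions(precision=4,suppress=True)
a=bot.capture("scene")
for u in((242,193),(242,204)):
  o,d=ray(a,(140+u[0]/5-.4,180+u[1]/5-.4));o=R@(o-O);d=R@d;x=o-d*o[1]/d[1];print(x,np.arctan2(x[2]-.1,x[0]),np.hypot(x[0],x[2]-.1))
p,q,s=now();t=R@(p-O);print(t,(q*Q0.inv()).as_rotvec())
def L(phi,r=.074,off=.063): return np.array([r*np.cos(phi),0,.1+r*np.sin(phi)+off])
def pr(t0,v): 
  d=v-t0; print(np.round(np.array([-d[0],d[1],-d[2]])/.25,3))
for ph in (1.7,1.75,1.8,1.85):print(ph,L(ph)); pr(t,L(ph)*[1,1,0]+[0,0,.2917]); pr(t,L(ph))
print("arc from 1.75")
for ph in np.arange(1.7,-.21,-.1): print(round(ph,2),end=" ");pr(L(1.75),L(ph))
E
```

```text
[0.0167 0.     0.1822] 1.370576997717578 0.08386268377017801
[0.019  0.     0.1806] 1.3399265170468855 0.08282038950687308
[-0.1061 -0.0018  0.2871] [ 0.0004  0.0014 -0.0002]
1.7 [-0.0095  0.      0.2364]
[-0.386  0.007 -0.019]
[-0.386  0.007  0.203]
1.75 [-0.0132  0.      0.2358]
[-0.372  0.007 -0.019]
[-0.372  0.007  0.205]
1.8 [-0.0168  0.      0.2351]
[-0.357  0.007 -0.019]
[-0.357  0.007  0.208]
1.85 [-0.0204  0.      0.2341]
[-0.343  0.007 -0.019]
[-0.343  0.007  0.212]
arc from 1.75
1.7 [-0.015  0.    -0.002]
1.6 [-0.044  0.    -0.005]
1.5 [-0.074  0.    -0.004]
1.4 [-0.103  0.    -0.   ]
1.3 [-0.132  0.     0.006]
1.2 [-0.16   0.     0.015]
1.1 [-0.187  0.     0.027]
1.0 [-0.213  0.     0.042]
0.9 [-0.237  0.     0.059]
0.8 [-0.259  0.     0.079]
0.7 [-0.279  0.     0.101]
0.6 [-0.297  0.     0.124]
0.5 [-0.313  0.     0.149]
0.4 [-0.325  0.     0.176]
0.3 [-0.336  0.     0.204]
0.2 [-0.343  0.     0.232]
0.1 [-0.347  0.     0.262]
-0.0 [-0.349  0.     0.291]
-0.1 [-0.347  0.     0.321]
-0.2 [-0.343  0.     0.35 ]
```

Emit:
drive_tool --steps '[[[-0.16,0.007,0],[0,0,0],0.3],[[-0.33,0.007,0],[0,0,0],0.3],[[-0.486,0.007,0],[0,0,0],0.3],[[-0.486,0.007,0.06],[0,0,0],0.3],[[-0.486,0.007,0.14],[0,0,0],0.3],[[-0.486,0.007,0.205],[0,0,0],0.3],[[-0.486,0.007,0.205],[0,0,0],0.3]]'

```text
clock: 7.85
tool_pos: [0.5661, -0.1144, 0.2321]
tool_rot: [0.215, 0.977, 0.001, -0.004]
force: [0.0, -0.1, -0.1]
finger_gap: 0.0597
grip_force: 0.0
```

```bash
python3 - <<'E'
from h import *
np.set_printoptions(precision=4,suppress=True)
p,q,s=now();t=R@(p-O);print(t,s["force"],s["finger_gap"])
a=bot.capture("scene")
cv2.imwrite("pics/a6.png",cv2.resize(a["img"][160:290,130:270],(600,557),interpolation=2))
E
```

```text
[ 0.0138 -0.0001  0.2321] [ 0.0401 -0.1046 -0.1021] 0.059731883149416555
```

View pics/a6.png

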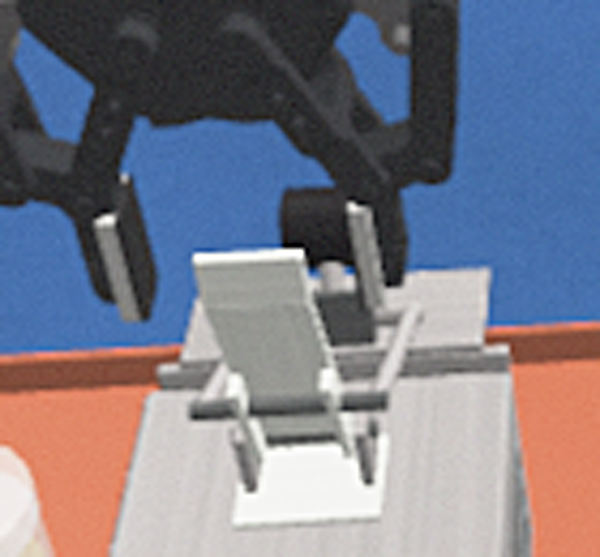

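The fingers straddle the lever's end (crop 250,260). Closing on it.

Emit:
drive_tool --steps '[[[0,0,0],[0,0,0],0.5],[[0,0,0],[0,0,0],0.7],[[0,0,0],[0,0,0],0.9],[[0,0,0],[0,0,0],1],[[0,0,0],[0,0,0],1],[[0,0,0],[0,0,0],1]]' --grip_force 30

```text
clock: 8.5
tool_pos: [0.5688, -0.1149, 0.2377]
tool_rot: [0.215, 0.977, 0.0, 0.001]
force: [2.1, 3.9, 5.5]
finger_gap: 0.0282
grip_force: 30.4
```

```bash
python3 - <<'E'
from h import *
np.set_printoptions(precision=4,suppress=True)
p,q,s=now();t=R@(p-O);print(t,s["force"],s["finger_gap"])
c=np.array([0,t[1],.1+.063]);v=t-c;r=np.hypot(v[0],v[2]);p0=np.arctan2(v[2],v[0]);print(r,p0)
for ph in np.arange(1.3,-.11,-.1):
  n=c+r*np.array([np.cos(ph),0,np.sin(ph)]);d=n-t;print(round(ph,2),np.round(np.array([-d[0],0,-d[2]])/.25,3))
E
```

```text
[0.0165 0.0006 0.2377] [2.1487 3.9375 5.4671] 0.028214938873435347
0.07645071020433976 1.3539015129781586
1.3 [-0.016  0.     0.004]
1.2 [-0.045  0.     0.014]
1.1 [-0.073  0.     0.026]
1.0 [-0.099  0.     0.041]
0.9 [-0.124  0.     0.059]
0.8 [-0.147  0.     0.079]
0.7 [-0.168  0.     0.102]
0.6 [-0.187  0.     0.126]
0.5 [-0.203  0.     0.152]
0.4 [-0.216  0.     0.18 ]
0.3 [-0.226  0.     0.208]
0.2 [-0.234  0.     0.238]
0.1 [-0.238  0.     0.268]
-0.0 [-0.24   0.     0.299]
-0.1 [-0.238  0.     0.329]
```

Emit:
drive_tool --steps '[[[-0.016,0,0.004],[0,0,0],1],[[-0.045,0,0.014],[0,0,0],1],[[-0.073,0,0.026],[0,0,0],1],[[-0.099,0,0.041],[0,0,0],1],[[-0.124,0,0.059],[0,0,0],1],[[-0.147,0,0.079],[0,0,0],1],[[-0.168,0,0.102],[0,0,0],1],[[-0.187,0,0.126],[0,0,0],1],[[-0.187,0,0.126],[0,0,0],1]]'

```text
clock: 9.4
tool_pos: [0.6123, -0.135, 0.2061]
tool_rot: [0.215, 0.977, 0.0, 0.002]
force: [4.8, 3.6, 6.6]
finger_gap: 0.029
grip_force: 34.2
```

```bash
python3 - <<'E'
from h import *
np.set_printoptions(precision=4,suppress=True)
p,q,s=now();t=R@(p-O);print(t,R@s["force"],s["finger_gap"])
c=np.array([0,t[1],.163]);v=t-c;print(np.hypot(v[0],v[2]),np.arctan2(v[2],v[0]))
a=bot.capture("scene")
cv2.imwrite("pics/a7.png",cv2.resize(a["img"][160:290,130:270],(600,557),interpolation=2))
k=dark(a,(190,195,225,230),60);print("knob px",k[:2])
E
```

```text
[0.0644 0.0006 0.2061] [2.8878 5.2485 6.6187] 0.029025037575095867
0.07746823532974349 0.5901003736799475
knob px (array([200.3323, 211.5874]), array([  0,   0,  27,  35, 635], dtype=int32))
```

Emit:
drive_tool --steps '[[[-0.016,0,0.026],[0,0,0],1],[[-0.029,0,0.054],[0,0,0],1],[[-0.039,0,0.082],[0,0,0],1],[[-0.047,0,0.112],[0,0,0],1],[[-0.051,0,0.142],[0,0,0],1],[[-0.053,0,0.17],[0,0,0],1],[[-0.053,0,0.178],[0,0,0],1],[[-0.053,0,0.178],[0,0,0],1]]'

```text
clock: 10.25
tool_pos: [0.6255, -0.1412, 0.1618]
tool_rot: [0.215, 0.977, -0.0, 0.004]
force: [10.2, 0.6, 2.0]
finger_gap: 0.0291
grip_force: 35.0
```

```bash
python3 - <<'E'
from h import *
np.set_printoptions(precision=4,suppress=True)
p,q,s=now();t=R@(p-O);print(t,R@s["force"],s["finger_gap"])
E
```

```text
[0.079  0.0005 0.1618] [9.0383 4.8508 1.9593] 0.029110679668682807
```

Emit:
drive_tool --steps '[[[0,0,0],[0,0,0],0.6],[[0,0,0],[0,0,0],0.3],[[0,0,0],[0,0,0],0.3],[[0,0,0],[0,0,0],0.3],[[0,0,-0.1],[0,0,0],0.3],[[0,0,-0.25],[0,0,0],0.3],[[0,0,-0.4],[0,0,0],0.3],[[0,0,-0.55],[0,0,0],0.3],[[0,0,-0.7],[0,0,0],0.3],[[0,0,-0.8],[0,0,0],0.3],[[0,0,-0.8],[0,0,0],0.3]]'

```text
clock: 11.35
tool_pos: [0.6236, -0.1408, 0.3656]
tool_rot: [0.215, 0.977, -0.001, 0.004]
force: [0.8, -0.2, 1.0]
finger_gap: 0.0598
grip_force: 0.0
```

```bash
python3 - <<'E'
from h import *
a=bot.capture("scene");b=bot.capture("top")
A=cv2.resize(a["img"][190:300,140:260],(480,440),interpolation=2)
B=cv2.resize(b["img"][140:420,270:570],(320,299),interpolation=2)
o=np.zeros((440,800,3),np.uint8);o[:,:480]=A;o[:299,480:]=B
cv2.imwrite("pics/f.png",o)
E
```

```text
(no output)
```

View pics/f.png

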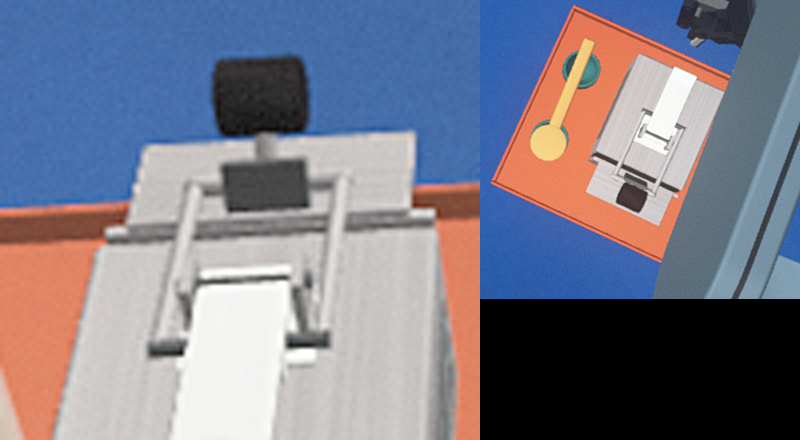

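The lever lies back over the deck, the bar is hooked outside the lip (crop 265,185), and the flap gap has narrowed. The cups and scoop haven't moved. I'll check the lever's angle in numbers, then hand in.

```bash
python3 - <<'E'
from h import *
a=bot.capture("scene")
m=(a["img"][270:330,160:230].min(2)>225).astype(np.uint8);n,l,s,ce=cv2.connectedComponentsWithStats(m);i=1+np.argmax(s[1:,4])
ys,xs=np.nonzero(l==i);v=ys.max();u=xs[ys>=v-1].mean();print(s[i],u,v)
o,d=ray(a,(160+u,270+v));o=R@(o-O);d=R@d;x=o-d*o[1]/d[1];print(x,np.arctan2(x[2]-.1,x[0]),np.hypot(x[0],x[2]-.1))
ok=abs(np.arctan2(x[2]-.1,x[0]))<.12
print(ok)
if ok: print(bot.sign_off())
E
```

```text
[ 21   0  38  38 924] 29.166666666666668 37
[0.10028198 0.         0.11704896] 0.1684000761541048 0.10172090961755006
False
```

```bash
python3 - <<'E'
from h import *
a=bot.capture("scene")
T=np.array(a["world_from_camera"])
def proj(P):
  c=T[:3,:3].T@(P-T[:3,3]);return np.round([a["fx"]*c[0]/c[2]+a["cx"],a["fy"]*c[1]/c[2]+a["cy"]],1)
m=(a["img"][260:340,150:240].min(2)>200).astype(np.uint8);n,l,s,ce=cv2.connectedComponentsWithStats(m);i=1+np.argmax(s[1:,4])
ct=cv2.findContours((l==i).astype(np.uint8),0,2)[0][0];print((cv2.approxPolyDP(ct,2,True)[:,0]+[150,260]).tolist())
for ph in(0,.1,.2,.4): print(ph,[proj(w(.085*np.cos(ph),y,.1+.085*np.sin(ph)+.004)).tolist() for y in(-.015,.015)])
E
```

```text
[[182, 260], [180, 273], [184, 271], [187, 277], [184, 279], [185, 287], [180, 307], [207, 308], [205, 306], [209, 283], [223, 278], [210, 277], [210, 273], [213, 272], [211, 260], [190, 262], [187, 273], [182, 269]]
0 [[180.0, 305.6], [205.3, 304.0]]
0.1 [[178.7, 300.5], [204.2, 298.9]]
0.2 [[177.5, 294.8], [203.2, 293.2]]
0.4 [[175.4, 282.1], [201.4, 280.5]]
```

The lever's end corners, (180,307) and (207,308), match the projected positions for lever angle 0. Handing in.

```bash
python3 -c "
from bench import bot
print(bot.sign_off())"
```

```text
the job is handed in; nothing more can be done
None
```

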